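Take the tart out from between the decks of a stacked cooling rack

TASK

The crumble tart on the lower deck of the stacked cooling rack is wanted on the wooden cutting block: lift the upper rack off by its handle with the four tartlets on it and set it aside on the bench, then slide the tart across until all of it is on the block, without lifting it, as its tin has a loose bottom. Then put the upper rack, tartlets and all, back on the lower rack with its four feet inside the corner guards, lowering it gently rather than dropping it, and leave the dredger, the brush, the bowl and the jam jar where they are.

Things in the scene. Friction and masses are not known exactly. Their poses are not given: they have to be found in the camera images.
- upper_rack: Upper cooling rack, steel wire, 200 x 200 mm, 0.4 kg (0.65 with tartlets), loose. Origin: its centre at the level of its feet's undersides; z up. Four rubber feet, 12 mm across, at x, y = +-95 mm. Deck top at z = 65 mm, 6 mm thick. An arched handle stands mid-deck in the plane x = 0, 8 mm posts at y = +-52 mm. Starts with its feet on the lower rack.
- rack_handle (a point): Middle of the wooden grip of the upper rack's handle, x = y = 0, z = 127 mm in the rack's frame. Grip: 14 mm thick (rack's x), 70 mm long (rack's y), 18 mm high; the highest part, its underside 29 mm clear of the tartlets, so it can be pinched from straight above across its 14 mm.
- lower_rack: Lower cooling rack, 220 x 220 mm, does not shift. Origin: centre of its underside; z up. Deck top z = 45 mm. Wire guards 8.5 mm high round the corners: inner faces at x, y = +-105 mm, reaching inward to +-88 mm; between them the edges are open and level. Stacked: upper rack's feet on the deck inside the guards (4 mm play each way), origins 45 mm apart, axes parallel (quarter or half turns do too).
- tart: Round crumble tart in a fluted steel tin, 154 mm across, 27 mm high (crumbs to 31), about 0.4 kg, loose. Origin: centre of its underside; z up. Starts near the middle of the lower deck, under the upper rack. Push its upright wall 3 to 24 mm above its underside; it slides easily (2 to 5 N). Two contacts side by side keep it from turning off to one side.
- block: Wooden cutting block, 340 mm (its x) by 250 mm (its y), top at z = 43 mm, 2 mm below the lower deck; does not shift. Origin: centre of its underside. Axes parallel to the lower rack's. Stands close against one y side of that rack (gap 5 to 12 mm), left or right, its centre about 30 mm farther along +x than the rack's.
- sheet: Flat aluminium baking sheet, empty but for a brush at its far end, 340 mm (its x) by 250 mm (its y), top at z = 4 mm, with an 18 mm high upturned edge at that (+x) end only; fixed. Origin: centre of its underside. Lies along the other y side of the lower rack, opposite the block, axes parallel: a free place to set the upper rack aside.
- tartlet0: One of the four apricot tartlets on the upper rack, 68 mm across, 24 mm high, 60 g, loose. Origin: centre of its underside, on the upper deck (z = 65 mm in the rack's frame), about 52 mm either side of the rack's centre in x and 53 mm in y. Stays put if the rack is carried smoothly and level.
- tartlet1: One of the four apricot tartlets on the upper rack, 68 mm across, 24 mm high, 60 g, loose. Origin: centre of its underside, on the upper deck (z = 65 mm in the rack's frame), about 52 mm either side of the rack's centre in x and 53 mm in y. Stays put if the rack is carried smoothly and level.
- tartlet2: One of the four apricot tartlets on the upper rack, 68 mm across, 24 mm high, 60 g, loose. Origin: centre of its underside, on the upper deck (z = 65 mm in the rack's frame), about 52 mm either side of the rack's centre in x and 53 mm in y. Stays put if the rack is carried smoothly and level.
- tartlet3: One of the four apricot tartlets on the upper rack, 68 mm across, 24 mm high, 60 g, loose. Origin: centre of its underside, on the upper deck (z = 65 mm in the rack's frame), about 52 mm either side of the rack's centre in x and 53 mm in y. Stays put if the rack is carried smoothly and level.
- dredger: Bystander: steel sugar dredger, 56 mm across, 91 mm high, upright on the cutting block near its far (+x) end, centre 135 mm along the block's +x from the block's centre, on its middle line. Origin: centre of its underside.
- brush: Bystander: pastry brush about 200 mm long, 20 mm high, lying on the baking sheet across its far (+x) end, parallel to the sheet's y, 138 mm from the sheet's centre.
- bowl: Bystander: white bowl, 104 mm across, 50 mm high, on the bench behind (+x of) the lower rack. Origin: centre of its underside.
- jam_jar: Bystander: jam jar, 64 mm across, 85 mm high, on the bench behind the lower rack, next to the bowl. Origin: centre of its underside.

How it is judged:
By the outcome, as a careful person would: the job done as asked, in the order asked, and still so for the second after the job is handed in, with the robot touching nothing.
It also fails if it takes over 72 s, if anything falls off the work surface, if the arm or the gripper's body presses on something with over 40 N, if the wrist force passes 120 N, or if a joint passes its speed limit or range.

ROBOT

A 6-joint arm with a two-finger parallel gripper is mounted at the origin on the work surface. World frame = base frame: x ahead of the robot, y to its left, z up, the work surface at z = 0. Lengths are in m, angles in rad, forces in N, time in s.
With the tool pointing down it reaches from about 0.4 to 0.825 m from the base axis. Payload 7 kg.
Tool frame: the origin (TCP) lies midway between the tips of the shut fingers; the grasp point (between the pads) lies arm.hold_point_z behind it (arm.hold_point_z is the distance from the TCP to the grasp point, in m); z points along the fingers, y is the line along which they close (so a half turn about z gives the same grasp; the last joint's range is limited). The gripper opens to 88 mm and grips with 3 to 60 N. Pads are 19 mm wide; open, the fingers measure 130 mm over their backs; the gripper's body (78 mm by 193 mm) begins 47 mm behind the grasp point.
Start: joints at [-0.897, 0.359, 0.012, 0, -1.224, -0.288], TCP at [0.254, -0.625, 0.206] pointing down, gripper open.
Joint ranges: [-3.07, 3.07], [-1.43, 2.12], [-1.02, 1.25], [-3.03, 1.67], [-3.05, -0], [-3.03, 3.03]. Speed limits (rad/s): [2.39, 2.39, 3.01, 3.14, 3.14, 3.14].

INTERFACE

Orientations are given as [roll, pitch, yaw] about the fixed x, y, z axes, in that order (R = Rz(yaw) Ry(pitch) Rx(roll)).
In Python, from station import arm gives the robot as it stands.
- The arm moves only by the shell command python3 -m crank 'ROWS' [OPENING] [FORCE]. ROWS is JSON, a list that holds one entry, the list of rows, each a list of 4 numbers: the shift along the tool's x, y, z in units of 25 mm (1.0 is 25 mm), then the turn about the tool's z in units of 5 degrees (1.0 is 5 degrees). A call has 1 to 12 rows; each row is the pose to reach, as a shift and turn from the pose commanded when the call began, along the tool's axes at that moment; what a row does not reach only later rows make up. A row lasts 1/8 s, in which the tool goes at most 62.5 mm and 10.7 degrees, less where a joint would pass 70% of its speed; a pose out of reach is approached as far as the arm can. A call with a gripper value outside its range is refused whole. OPENING is the closure, from 0 (fully open) to 1 (shut), set as the call begins (- or left out, the last holds). The fingers move at their own pace and stop on an object; FORCE is the grip in N (left out, the last holds). Time passes only in rows, so rows that repeat a pose let the fingers close. It gives the time, the measured TCP pose, the force, the opening and the grip force at its end, in the units of the state.
- arm.get_state(): the state, without advancing time (a new reading comes with each control period).
- arm.grab_frame(name): name is "scene" or "top"; returns (picture, depth): 480x640x3 uint8, red, green, blue; 480x640 float32, m along the optical axis (not along the pixel's ray), 0 where there is no reading.
- arm.get_calibration(name): a dict with "mtx" (3x3 intrinsics, pixels), "R" (3x3) and "t" (3): a world point X has camera coordinates R X + t. Camera axes: x right, y down, z forward; pixel columns grow to the right and rows downward; lengths in m; the calibration is good to about 2 mm. A picture is of the moment at which its call begins. get_calibration takes no time and is no camera call.
- arm.job_done(): hands the job in; it is judged then, once.
Trained networks look in the newest picture that a camera, given by its name, has taken for a name from the list of things; names that differ only in an ending like _2 or _b are one class to them, and where a whole thing is asked for, a point or a joint stands for the part that bears it (a point fixed in the world has none). Each returns a list of dicts, best first, with "score" (0 to 1); they miss things now and then, are a little off and sometimes report something else, mostly with a low value. They report only what shows in the picture. A call takes as long as a camera call.
- arm.recognise(thing, camera): "extent" ([left, top, width, height] in pixels, round what is visible of it).
- arm.trace(thing, camera): "mask" (480x640 bool, what is visible of it) and "extent" ([left, top, width, height] in pixels, round what is visible of it).
The state is a dict: "t": time; "q": joint angles; "qd": joint speeds; "joint_efforts": joint torques, N m; "eef_pos": TCP position; "ee_rot": TCP orientation; "force": force on the tool from outside, world axes, zero at the start; "moment": the same for the moment, N m; "width": finger opening in m; "gripper_force": force on a finger pad.
Only numpy, scipy, OpenCV 4.12 (cv2) and the standard library are available. Lean on these libraries where they do the work, as an engineer would, in place of code of your own. Each camera call takes 0.05 s, during which the arm holds its last target. There are 200 camera calls.

## Working session

There is one attempt and no reset: what is moved stays moved. The work goes in short steps, Python scripts to look and compute and a shell command to move; the robot and the scene stay as the last step left them, time stands still between calls to the robot, and variables do not carry over. Pictures are saved under pics/ and viewed, at most 10 in all, crops included, and the job is handed in when it is done.

```bash
mkdir -p pics; ls; cat > h.py <<'E'
from station import arm
import numpy as np, cv2
from scipy.spatial.transform import Rotation as Ro
def cloud(cam):
    im,d=arm.grab_frame(cam); c=arm.get_calibration(cam); K,R,t=[np.array(c[k]) for k in("mtx","R","t")]
    v,u=np.mgrid[:480,:640]; P=np.stack([(u-K[0,2])/K[0,0]*d,(v-K[1,2])/K[1,1]*d,d],-1)
    W=(P-t.ravel())@R; W[d==0]=np.nan
    return im,d,W
def save(im,n): cv2.imwrite("pics/"+n+".png",cv2.cvtColor(im,cv2.COLOR_RGB2BGR))
def masked(thing,cam,W):
    r=arm.trace(thing,cam)
    return [(x["score"],x["extent"],W[x["mask"]][~np.isnan(W[x["mask"]][:,0])]) for x in r]
def totool(target,yaw=None):
    s=arm.get_state(); R=Ro.from_euler('xyz',s["ee_rot"]).as_matrix()
    return R.T@(np.array(target)-s["eef_pos"])/0.025
E
python3 - <<'E'
from h import *
s=arm.get_state(); print(s, arm.hold_point_z)
for c in("scene","top"):
    im,d,W=cloud(c); save(im,c+"0"); np.save(c+"0W.npy",W)
    for th in("upper_rack","rack_handle","lower_rack","tart","block","sheet","tartlet0","dredger","brush","bowl","jam_jar"):
        for sc,e,P in masked(th,c,W)[:4]:
            if len(P)>5: print(c,th,round(sc,2),np.round(e),np.round(np.median(P,0),3),np.round(np.percentile(P,[2,98],axis=0),3).tolist())
E
```

```text
pics
{'t': 0.0, 'q': array([-8.96906777e-01,  3.59393158e-01,  1.10611388e-02, -3.34079520e-04,
       -1.22410985e+00, -2.88082544e-01]), 'qd': array([ 0.00031017, -0.0002083 ,  0.00120846, -0.00286733, -0.00058207,
        0.00156036]), 'joint_efforts': array([ 3.01761529e-04, -5.82709837e+01,  2.93050110e+01,  6.99681491e+00,
        6.75234071e-03, -1.76414642e-04]), 'eef_pos': array([ 0.25376473, -0.62491657,  0.20532255]), 'ee_rot': array([ 3.13992569e+00, -1.66451157e-04, -2.75589928e+00]), 'force': array([ 0.4513757 , -0.23611681,  0.65172005]), 'moment': array([ 0.02583092,  0.05281737, -0.01003477]), 'gripper_force': 0.0, 'width': 0.08765706265400863} 0.0188
scene rack_handle 0.89 [270. 162.  96.  92.] [0.503 0.03  0.108] [[0.388, -0.083, -0.0], [0.605, 0.133, 0.181]]
scene lower_rack 0.75 [269. 182. 102.  85.] [0.585 0.02  0.043] [[0.389, -0.094, 0.008], [0.616, 0.144, 0.054]]
scene tart 0.73 [291. 188.  52.  48.] [0.501 0.015 0.072] [[0.431, -0.031, 0.066], [0.57, 0.063, 0.11]]
scene block 0.74 [151. 161. 136. 129.] [ 0.511 -0.206  0.042] [[0.328, -0.346, 0.017], [0.664, 
[... 2451 characters left out ...]
 0.128] [[0.406, -0.052, 0.071], [0.464, 0.008, 0.134]]
top tartlet0 0.63 [263. 311.  28.  31.] [0.45  0.086 0.128] [[0.422, 0.058, 0.123], [0.478, 0.114, 0.134]]
top dredger 0.91 [420. 228.  34.  35.] [ 0.609 -0.228  0.126] [[0.587, -0.259, 0.048], [0.638, -0.209, 0.135]]
top dredger 0.71 [317. 319.  33.  34.] [ 0.435 -0.022  0.128] [[0.404, -0.051, 0.072], [0.464, 0.007, 0.134]]
top brush 0.86 [166. 192.  91.  30.] [0.698 0.264 0.021] [[0.676, 0.152, 0.01], [0.728, 0.335, 0.027]]
top bowl 0.57 [277. 186.  47.  46.] [0.706 0.049 0.021] [[0.655, 0.001, 0.001], [0.746, 0.095, 0.051]]
top jam_jar 0.98 [337. 208.  26.  34.] [ 0.663 -0.057  0.083] [[0.639, -0.086, 0.014], [0.695, -0.029, 0.088]]
```

```bash
python3 - <<'E'
import numpy as np,cv2
for c in("scene","top"):
    W=np.load(c+"0W.npy")
    P=W[(W[...,2]>0.155)&(W[...,2]<0.19)&(abs(W[...,1]-.025)<.08)&(abs(W[...,0]-.49)<.1)]
    print(c,"grip",len(P)); 
    P=P[P[:,2]>0.172]
    r=cv2.minAreaRect(P[:,:2].astype(np.float32)*1000); print(r,P.mean(0),np.median(P[:,2]))
    # tartlet tops: fit circles
    for q in [(.552,.073),(.536,-.035),(.434,-.022),(.45,.086)]:
        T=W[(np.hypot(W[...,0]-q[0],W[...,1]-q[1])<.045)&(W[...,2]>.118)&(W[...,2]<.15)]
        print(cv2.minEnclosingCircle(T[:,:2].astype(np.float32)*1000),np.median(T[:,2]))
    for nm,z0,z1,x0,x1,y0,y1 in (("block",.038,.048,.2,.9,-.4,-.089),("sheet",.001,.007,.36,.74,.138,.42)):
        B=W[(W[...,2]>z0)&(W[...,2]<z1)&(W[...,0]>x0)&(W[...,0]<x1)&(W[...,1]>y0)&(W[...,1]<y1)]
        print(nm,cv2.minAreaRect(B[:,:2].astype(np.float32)*1000),np.round(np.percentile(B,[1,99],axis=0),3).tolist())
    D=W[(W[...,2]>.055)&(np.hypot(W[...,0]-.615,W[...,1]+.23)<.06)]; print("dred",cv2.minEnclosingCircle(D[:,:2].astype(np.float32)*1000))
im=cv2.imread("pics/top0.png")[150:430,100:520]; im2=cv2.imread("pics/scene0.png")[130:340,130:490]
cv2.imwrite("pics/t1.png",cv2.resize(im,(800,533))); cv2.imwrite("pics/s1.png",cv2.resize(im2,(800,467)))
E
```

```text
scene grip 382
((495.14923095703125, 26.564638137817383), (90.58609771728516, 15.802749633789062), 82.35729217529297) [0.49642911 0.02733724 0.17803755] 0.17876056584095815
((554.2096557617188, 72.37017822265625), 34.0916633605957) 0.12805821069461648
((538.6773681640625, -36.84908676147461), 33.990020751953125) 0.12819545785956304
((438.021728515625, -22.28748321533203), 33.99099349975586) 0.127975987905685
((452.6645812988281, 86.56283569335938), 33.47464370727539) 0.12798619349439228
block ((489.8577880859375, -203.3536834716797), (279.556640625, 347.9005126953125), 81.72014617919922) [[0.318, -0.351, 0.039], [0.66, -0.093, 0.046]]
sheet ((550.10791015625, 279.0097961425781), (281.92041015625, 379.6174011230469), 89.96498107910156) [[0.386, 0.142, 0.001], [0.733, 0.405, 0.007]]
dred ((617.1046752929688, -236.17254638671875), 28.37603187561035)
top grip 392
((491.3138732910156, 24.755929946899414), (94.7733383178711, 14.052680015563965), 81.2884292602539) [0.49141525 0.02632326 0.17885127] 0.17916665150179162
((551.6929931640625, 73.14679718017578), 33.529788970947266) 0.128146216007573
((536.5431518554688, -36.19598388671875), 33.447608947753906) 0.12787286951786264
((435.6788024902344, -21.106781005859375), 33.5522575378418) 0.12790599220681595
((449.7712097167969, 86.90083312988281), 33.390953063964844) 0.12812708147076793
block ((484.9741516113281, -203.3438262939453), (276.2323913574219, 339.74945068359375), 81.677734375) [[0.312, -0.348, 0.038], [0.653, -0.093, 0.046]]
sheet ((549.992919921875, 278.9801025390625), (379.94635009765625, 281.9457092285156), 0.009497318416833878) [[0.372, 0.142, 0.001], [0.729, 0.411, 0.007]]
dred ((613.5519409179688, -235.4811248779297), 28.142410278320312)
```

View pics/t1.png

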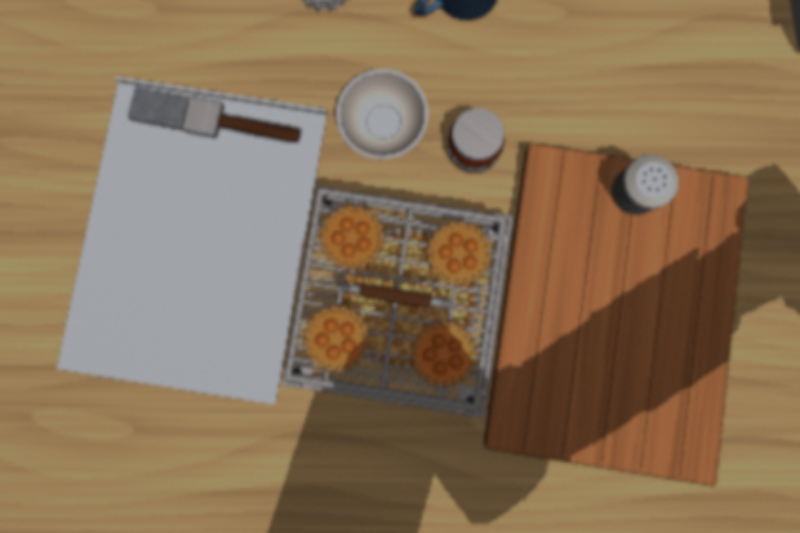

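View pics/s1.png

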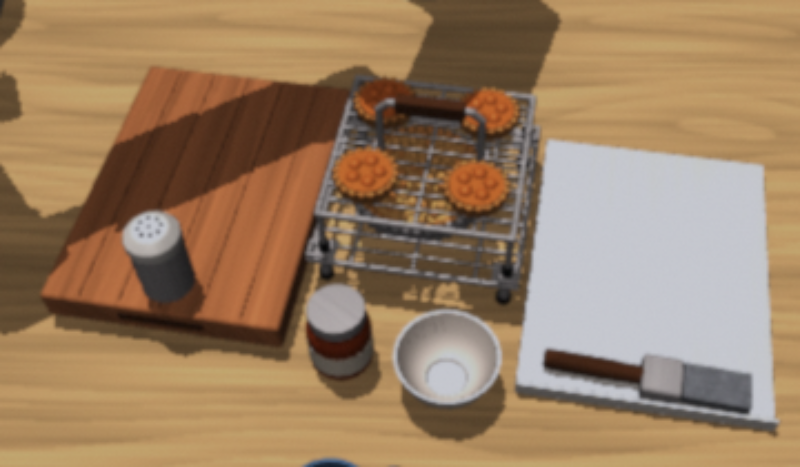

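```bash
python3 - <<'E'
from h import *
print(totool([.4942,.0258,.235]))
# edges in rack frame
W=np.load("top0W.npy");W2=np.load("scene0W.npy")
a=np.radians(-8.3);X=np.array([np.cos(a),np.sin(a)]);Y=np.array([-X[1],X[0]])
for W in(W,W2):
    d=W[...,:2]-[.4942,.0258]; x=d@X;y=d@Y;z=W[...,2]
    f=lambda m,v:np.round(np.percentile(v[m],[1,99]),3)
    for X0 in(-.05,.05):
        m=(abs(x-X0)<.02)&(z>.039)&(z<.046)&(y<-.112);print("block y",f(m,y))
    m=(abs(y+.24)<.05)&(z>.039)&(z<.046);print("block x",f(m,x))
    m=(abs(x-.03)<.05)&(z>.0025)&(z<.006)&(y>.112)&(y<.45);print("sheet y",f(m,y))
    m=(abs(y-.2)<.05)&(z>.0025)&(z<.006)&(x<.3);print("sheet x",f(m,x))
E
```

```text
[-18.70313219  20.51750541  -1.14948126]
block y [-0.685 -0.119]
block y [-0.679 -0.12 ]
block x [-0.142  0.484]
sheet y [0.121 0.427]
sheet x [-0.361  0.26 ]
block y [-0.774 -0.12 ]
block y [-0.763 -0.12 ]
block x [-0.138  0.52 ]
sheet y [0.12  0.367]
sheet x [-0.558  0.215]
```

```bash
python3 -m crank '[[[-1,1,-1.15,-1],[-2.6,2.85,-1.15,-3],[-4.2,4.6,-1.15,-5],[-5.8,6.4,-1.15,-7],[-7.5,8.2,-1.15,-9],[-9.1,10,-1.15,-11],[-10.7,11.8,-1.15,-11.9],[-12.4,13.6,-1.15,-11.9],[-14,15.4,-1.15,-11.9],[-15.7,17.2,-1.15,-11.9],[-17.3,19,-1.15,-11.9],[-18.7,20.5,-1.15,-11.9]]]' 0 20; python3 -m crank '[[[0,0,0,0],[0,0,0,0]]]'
python3 - <<'E'
from h import *
s=arm.get_state();print(s["ee_rot"],np.degrees(s["ee_rot"][2]),s["force"]);print(totool([.4942,.0258,.153]))
E
```

```text
t: 2.7
eef_pos: [0.4947, 0.0277, 0.2355]
ee_rot: [-3.141, 0.001, -1.716]
force: [0.1, -0.4, -0.4]
width: 0.0878
gripper_force: 0.0
t: 2.95
eef_pos: [0.494, 0.0255, 0.2349]
ee_rot: [3.141, -0.0, -1.716]
force: [-0.6, 0.2, 0.4]
width: 0.0873
gripper_force: 0.0
[ 3.14117457e+00 -2.50545055e-04 -1.71648051e+00] -98.34708878880238 [-0.6230413   0.21248134  0.37189471]
[-0.01486758 -0.00647046  3.2749035 ]
```

```bash
python3 -m crank '[[[0,0,0.5,0],[0,0,1.2,0],[0,0,2,0],[0,0,2.7,0],[0,0,3.1,0],[0,0,3.25,0],[0,0,3.25,0]]]'; python3 -m crank '[[[0,0,0,0],[0,0,0,0],[0,0,0,0],[0,0,0,0],[0,0,0,0],[0,0,0,0],[0,0,0,0],[0,0,0,0]]]' 1 40; python3 -c "
from h import *
s=arm.get_state();print(s['eef_pos'],s['ee_rot'],s['force'],s['moment'])"
```

```text
t: 3.82
eef_pos: [0.4944, 0.0251, 0.1539]
ee_rot: [-3.141, 0.0, -1.718]
force: [1.0, -0.5, 0.9]
width: 0.0875
gripper_force: 0.0
t: 4.82
eef_pos: [0.4931, 0.0252, 0.1536]
ee_rot: [3.139, -0.001, -1.718]
force: [-3.4, 1.1, 4.4]
width: 0.0136
gripper_force: 40.5
[0.49310941 0.02520476 0.1535603 ] [ 3.13943229e+00 -5.98691513e-04 -1.71761599e+00] [-3.39060294  1.096081    4.37375222] [0.46229719 1.00942026 0.02534611]
```

```bash
python3 -m crank '[[[0,0,-0.06,0],[0,0,-0.2,0],[0,0,-0.4,0],[0,0,-0.7,0],[0,0,-1.0,0],[0,0,-1.3,0],[0,0,-1.5,0],[0,0,-1.58,0],[0,0,-1.6,0]]]'; python3 - <<'E'
from h import *
s=arm.get_state();print(s['eef_pos'],s['ee_rot'],s['force'],s['moment'])
im,d,W=cloud("scene");save(cv2.resize(im[130:340,130:490],(800,467)),"s2")
for q in [(.552,.073),(.536,-.035),(.434,-.022),(.45,.086)]:
    m=(np.hypot(W[...,0]-q[0],W[...,1]-q[1])<.04)&(W[...,2]>.145)&(W[...,2]<.2); 
    print(q,np.round(np.median(W[m][:,2]),4) )
E
```

```text
t: 5.95
eef_pos: [0.4942, 0.0254, 0.1937]
ee_rot: [3.141, -0.0, -1.717]
force: [-0.2, 0.7, -6.2]
width: 0.0137
gripper_force: 40.0
[0.49415875 0.02535989 0.19374282] [ 3.14146382e+00 -8.47644750e-06 -1.71736505e+00] [-0.20390558  0.65332827 -6.164892  ] [0.03171572 0.12795105 0.04846773]
(0.552, 0.073) 0.1679
(0.536, -0.035) 0.168
(0.434, -0.022) 0.1639
(0.45, 0.086) 0.1674
```

View pics/s2.png

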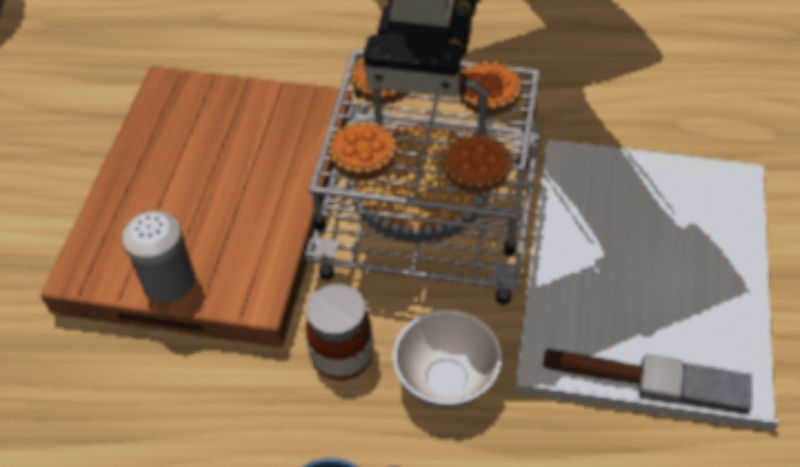

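```bash
python3 -m crank '[[[-0.1,0,0,0],[-0.3,-0.02,0,0],[-0.6,-0.05,0,0],[-1,-0.1,0,0],[-1.5,-0.15,0,0],[-2.1,-0.2,0,0],[-2.8,-0.26,0,0],[-3.5,-0.32,0,0],[-4.2,-0.38,0,0],[-4.9,-0.44,0,0],[-5.6,-0.5,0,0],[-6.3,-0.56,0,0]]]' >/dev/null; python3 -m crank '[[[-0.7,-0.06,0,0],[-1.4,-0.12,0,0],[-2,-0.17,0,0],[-2.5,-0.2,0,0],[-2.9,-0.22,0,0],[-3.2,-0.23,0,0],[-3.45,-0.24,0,0],[-3.65,-0.24,0,0],[-3.8,-0.24,0,0],[-3.88,-0.24,0,0],[-3.9,-0.24,0,0],[-3.9,-0.24,0,0]]]'; python3 -m crank '[[[0,0,0.1,0],[0,0,0.3,0],[0,0,0.6,0],[0,0,1,0],[0,0,1.4,0],[0,0,1.8,0],[0,0,2.2,0],[0,0,2.5,0],[0,0,2.75,0],[0,0,2.9,0],[0,0,3,0],[0,0,3.06,0]]]'; python3 -m crank '[[[0,0,0.04,0],[0,0,0.08,0],[0,0,0.12,0],[0,0,0.16,0],[0,0,0.18,0],[0,0,0.18,0]]]'
```

```text
t: 9.0
eef_pos: [0.5513, 0.2746, 0.1938]
ee_rot: [-3.142, -0.0, -1.717]
force: [0.2, 1.1, -6.5]
width: 0.0133
gripper_force: 40.0
t: 10.5
eef_pos: [0.5514, 0.2748, 0.1173]
ee_rot: [-3.141, 0.0, -1.717]
force: [-0.3, -0.9, -6.7]
width: 0.0134
gripper_force: 40.0
t: 11.25
eef_pos: [0.5514, 0.2747, 0.1129]
ee_rot: [-3.141, 0.0, -1.717]
force: [0.4, 0.8, -5.7]
width: 0.0134
gripper_force: 40.0
```

```bash
python3 -m crank '[[[0,0,0.03,0],[0,0,0.06,0],[0,0,0.06,0]]]'; python3 -m crank '[[[0,0,0.03,0],[0,0,0.03,0]]]'
```

```text
t: 11.62
eef_pos: [0.5516, 0.2748, 0.1126]
ee_rot: [-3.14, 0.001, -1.717]
force: [-3.3, -2.7, 5.1]
width: 0.0135
gripper_force: 40.0
t: 11.88
eef_pos: [0.5517, 0.2748, 0.1125]
ee_rot: [-3.14, 0.001, -1.717]
force: [-5.1, -2.0, 11.1]
width: 0.0132
gripper_force: 40.0
```

```bash
python3 -m crank '[[[0,0,-0.04,0],[0,0,-0.04,0],[0,0,-0.04,0],[0,0,-0.04,0],[0,0,-0.04,0],[0,0,-0.04,0]]]' 0; python3 -m crank '[[[0,0,-0.2,0],[0,0,-0.7,0],[0,0,-1.4,0],[0,0,-2.2,0],[0,0,-3,0],[0,0,-3.5,0],[0,0,-3.5,0]]]'; python3 - <<'E'
from h import *
a=np.radians(-8.35);X=np.array([np.cos(a),np.sin(a)]);Y=np.array([-X[1],X[0]])
for c in("scene","top"):
    im,d,W=cloud(c);np.save(c+"3W.npy",W);save(im,c+"3full")
    for sc,e,P in masked("tart",c,W)[:1]:
        Q=P[(P[:,2]>.068)&(P[:,2]<.085)];print(c,sc,e,cv2.minEnclosingCircle(Q[:,:2].astype(np.float32)*1000),len(Q),np.median(Q[:,2]))
    for sc,e,P in masked("lower_rack",c,W)[:1]:
        Q=P[(P[:,2]>.035)&(P[:,2]<.06)];q=(Q[:,:2]-[.4942,.0254]);print(e,np.round(np.percentile(q@X,[.5,2,98,99.5]),4),np.round(np.percentile(q@Y,[.5,2,98,99.5]),4))
        G=P[(P[:,2]>.0485)&(P[:,2]<.058)];g=(G[:,:2]-[.4942,.0254]);gx,gy=g@X,g@Y
        for sx in(-1,1):
            for sy in(-1,1):
                m=(gx*sx>.08)&(gy*sy>.08);
                if m.sum()>3:print(sx,sy,m.sum(),np.round(np.percentile(gx[m],[2,50,98]),4),np.round(np.percentile(gy[m],[2,50,98]),4))
im=cv2.imread("pics/top3full.png")[220:390,220:390]; im2=cv2.imread("pics/scene3full.png")[130:340,130:490]
cv2.imwrite("pics/tt3.png",cv2.resize(im,(600,600),interpolation=cv2.INTER_CUBIC));cv2.imwrite("pics/ss3.png",cv2.resize(im2,(800,467)))
E
```

```text
t: 12.62
eef_pos: [0.5513, 0.2747, 0.1114]
ee_rot: [3.141, -0.0, -1.717]
force: [0.8, 0.7, -0.5]
width: 0.0679
gripper_force: 0.0
t: 13.5
eef_pos: [0.5518, 0.2751, 0.2006]
ee_rot: [-3.14, 0.002, -1.717]
force: [0.1, -0.9, -0.8]
width: 0.0875
gripper_force: 0.0
scene 0.72 [286.2, 186.0, 66.8, 54.0] ((496.2371826171875, 15.8740816116333), 76.81153106689453) 2301 0.07150011401273924
[266.9, 176.0, 105.2, 92.5] [-0.1104 -0.1086  0.1099  0.1108] [-0.1101 -0.109   0.1084  0.1094]
-1 -1 26 [-0.111  -0.1058 -0.0896] [-0.1091 -0.104  -0.0901]
-1 1 16 [-0.1069 -0.0972 -0.0882] [0.0951 0.1058 0.1086]
1 -1 33 [0.0911 0.1057 0.1101] [-0.11   -0.1052 -0.0901]
1 1 33 [0.0906 0.1064 0.1097] [0.0899 0.105  0.1092]
top 0.56 [276.9, 264.7, 75.8, 81.8] ((492.1109619140625, 15.59277057647705), 76.95697784423828) 3735 0.07142843468200566
[251.2, 247.3, 115.6, 121.6] [-0.1122 -0.1114  0.1051  0.1062] [-0.1095 -0.1084  0.108   0.1096]
-1 -1 31 [-0.1114 -0.1077 -0.0932] [-0.1076 -0.1033 -0.0903]
-1 1 43 [-0.1121 -0.1077 -0.0915] [0.0903 0.1051 0.1098]
1 -1 31 [0.0879 0.1026 0.106 ] [-0.1085 -0.1038 -0.0893]
1 1 17 [0.0878 0.1004 0.1048] [0.0903 0.105  0.1069]
```

View pics/tt3.png

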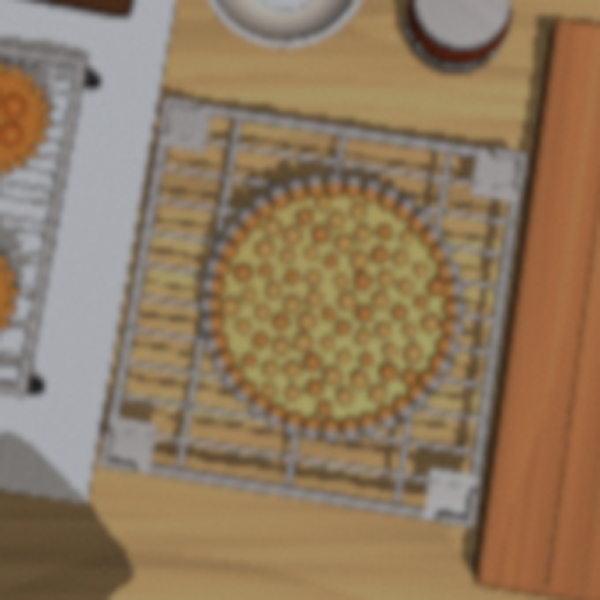

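View pics/ss3.png

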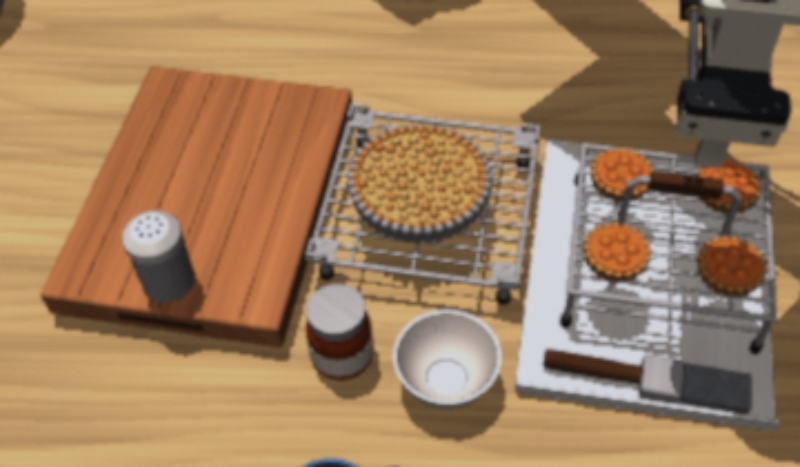

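```bash
python3 - <<'E'
from h import *
a=np.radians(-8.35);X=np.array([np.cos(a),np.sin(a)]);Y=np.array([-X[1],X[0]])
p=np.array([.493,.0252])+.002*X+.092*Y;print(p,totool([*p,.2]),totool([*p,.058]),arm.get_state()["ee_rot"])
E
```

```text
[0.50833901 0.11593431] [ 6.52370584  0.7616718  -0.06457053] [6.51784431 0.75653387 5.61542412] [ 3.14068809e+00 -1.03195976e-03 -1.71742780e+00]
```

```bash
python3 -m crank '[[[1,0.1,0,0],[2.5,0.25,0,0],[4.2,0.5,0,0],[5.7,0.7,0,0],[6.5,0.76,0.3,0],[6.5,0.76,1.5,0],[6.5,0.76,3,0],[6.5,0.76,4.2,0],[6.5,0.76,5,0],[6.5,0.76,5.5,0],[6.5,0.76,5.65,0],[6.5,0.76,5.65,0]]]'; python3 -m crank '[[[0.2,0,0,0],[0.5,0,0,0],[0.75,0,0,0],[0.95,0,0,0],[1.15,0,0,0],[1.35,0,0,0],[1.6,0,0,0],[1.9,0,0,0],[2.2,0,0,0],[2.5,0,0,0],[2.8,0,0,0]]]'
```

```text
t: 15.3
eef_pos: [0.509, 0.1168, 0.058]
ee_rot: [-3.141, 0.0, -1.717]
force: [-0.3, -1.5, -0.4]
width: 0.0877
gripper_force: 0.0
t: 16.68
eef_pos: [0.4984, 0.0469, 0.0578]
ee_rot: [3.142, 0.0, -1.717]
force: [0.3, 0.1, -0.6]
width: 0.0877
gripper_force: 0.0
```

```bash
cat > tart.py <<'E'
from h import *
a=np.radians(-8.35);X=np.array([np.cos(a),np.sin(a)]);Y=np.array([-X[1],X[0]]);o=np.array([.493,.0252])
print("tool",(arm.get_state()["eef_pos"][:2]-o)@X,(arm.get_state()["eef_pos"][:2]-o)@Y,arm.get_state()["force"])
for c in("scene","top"):
    im,d,W=cloud(c)
    for sc,e,P in masked("tart",c,W)[:1]:
        Q=P[(P[:,2]>.062)&(P[:,2]<.08)];cc,r=cv2.minEnclosingCircle(Q[:,:2].astype(np.float32)*1000);q=np.array(cc)/1000-o;print(c,round(sc,2),e,q@X,q@Y,r,np.median(Q[:,2]))
    save(im,c+"_%.2f"%arm.get_state()["t"])
E
python3 tart.py
```

```text
tool 0.002223054322486656 0.02230840351020603 [ 0.34448301  0.06936513 -0.56064445]
scene 0.84 [284.3, 187.5, 67.4, 52.9] 0.003425289897834754 -0.009582964398760168 77.78103637695312 0.07117594351098214
top 0.95 [312.7, 270.2, 39.0, 76.3] 0.000288674359768422 -0.021475204151678355 73.09991455078125 0.0708947625304708
```

```bash
ls pics; python3 - <<'E'
import cv2,glob
f=sorted(glob.glob("pics/scene_*"))[-1];g=sorted(glob.glob("pics/top_*"))[-1]
a=cv2.resize(cv2.imread(f)[110:290,230:430],(400,360),interpolation=2);b=cv2.resize(cv2.imread(g)[200:380,220:420],(400,360),interpolation=2)
cv2.imwrite("pics/c4.png",cv2.hconcat([a,b]))
E
```

```text
s1.png
s2.png
scene0.png
scene3full.png
scene_16.77.png
ss3.png
t1.png
top0.png
top3full.png
top_16.88.png
tt3.png
```

View pics/c4.png

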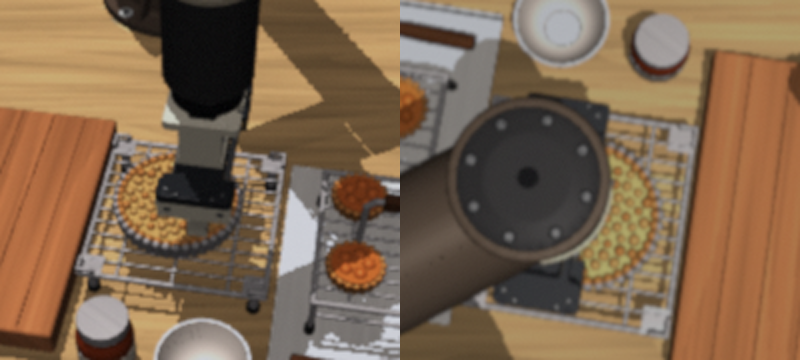

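```bash
python3 -m crank '[[[-0.5,0,0,0],[-1.2,0,0,0],[-2,0,0,0],[-2.6,0,0,0],[-2.9,0,0,0],[-2.9,0,0,0],[-2.9,0,0,0]]]'; python3 - <<'E'
from h import *
a=np.radians(-8.35);X=np.array([np.cos(a),np.sin(a)]);Y=np.array([-X[1],X[0]]);s=arm.get_state();o=s["eef_pos"][:2]
im,d,W=cloud("scene");q=W[...,:2]-o;x=q@X;y=q@Y;z=W[...,2]
m=(abs(y)<.014)&(abs(x)<.075)&(z>.05)&(z<.16)
print(s["eef_pos"],m.sum())
for z0 in np.arange(.05,.15,.005):
    k=m&(z>=z0)&(z<z0+.005)
    if k.sum(): print(round(z0,3),k.sum(),np.round(np.percentile(x[k],[0,50,100]),3),np.round(np.percentile(y[k],[0,50,100]),3))
E
```

```text
t: 17.75
eef_pos: [0.5089, 0.1189, 0.0577]
ee_rot: [3.141, -0.0, -1.718]
force: [-0.2, -0.1, 0.3]
width: 0.0878
gripper_force: 0.0
[0.50889005 0.11890795 0.05766701] 78
0.08 12 [0.06  0.062 0.063] [-0.01  0.    0.01]
0.085 13 [0.06  0.062 0.064] [-0.01   0.001  0.01 ]
0.09 14 [0.06  0.062 0.063] [-0.01   0.003  0.012]
0.095 13 [0.061 0.062 0.064] [-0.008 -0.002  0.009]
0.1 10 [0.062 0.063 0.065] [-0.008  0.004  0.011]
0.105 12 [0.062 0.064 0.065] [-0.009 -0.001  0.011]
0.11 4 [0.064 0.065 0.067] [-0.009  0.001  0.006]
```

```bash
python3 -m crank '[[[0,0,0.2,0],[0,0,0.5,0],[0,0,0.75,0],[0,0,0.9,0],[0,0,0.9,0]]]'; python3 -m crank '[[[0.2,0,0,0],[0.5,0,0,0],[0.75,0,0,0],[0.95,0,0,0],[1.15,0,0,0],[1.35,0,0,0],[1.6,0,0,0],[1.9,0,0,0],[2.2,0,0,0]]]'; python3 tart.py
```

```text
t: 18.42
eef_pos: [0.5089, 0.119, 0.0348]
ee_rot: [3.141, -0.001, -1.717]
force: [0.2, 0.8, -0.2]
width: 0.0872
gripper_force: 0.0
t: 19.55
eef_pos: [0.5012, 0.0645, 0.0353]
ee_rot: [-3.141, 0.0, -1.717]
force: [0.5, 2.5, -0.1]
width: 0.0876
gripper_force: 0.9
tool 0.0024024603662897003 0.04004140823098779 [ 0.45442696  2.51423763 -0.05421487]
scene 0.87 [276.5, 184.9, 55.0, 54.6] 0.006380927319436436 -0.03198652778295716 76.77261352539062 0.07124097290947098
top 0.74 [303.2, 267.0, 61.0, 75.2] 0.003088056570607652 -0.03265837421825984 76.08839416503906 0.07094135100027435
```

```bash
python3 -m crank '[[[0.3,0,0,0],[0.6,0,0,0],[0.95,0,0,0],[1.3,0,0,0],[1.65,0,0,0],[2,0,0,0],[2.35,0,0,0],[2.7,0,0,0],[3.05,0,0,0],[3.4,0,0,0],[3.75,0,0,0],[4.1,0,0,0]]]'; python3 -m crank '[[[0.35,0,0,0],[0.7,0,0,0],[1.05,0,0,0],[1.4,0,0,0],[1.75,0,0,0],[2.1,0,0,0],[2.45,0,0,0],[2.8,0,0,0],[3.15,0,0,0],[3.45,0,0,0],[3.6,0,0,0],[3.65,0,0,0]]]';python3 tart.py
```

```text
t: 21.25
eef_pos: [0.4865, -0.0369, 0.0355]
ee_rot: [-3.141, 0.0, -1.717]
force: [1.0, 3.3, 2.2]
width: 0.0876
gripper_force: 2.0
t: 22.75
eef_pos: [0.4728, -0.1271, 0.0353]
ee_rot: [-3.142, 0.0, -1.718]
force: [-0.8, 1.7, -0.6]
width: 0.0875
gripper_force: 0.8
tool 0.0021258447321795596 -0.15360934181418845 [-0.83801198  1.67919916 -0.58585286]
scene 0.7 [197.2, 178.8, 50.4, 50.7] 0.007888644257106206 -0.2256532058720921 77.39999389648438 0.069464861563143
top 0.5 [404.7, 347.8, 36.8, 13.9] -0.058580450129991364 -0.2404733185920915 36.95772171020508 0.06972289134345999
```

```bash
python3 -m crank '[[[-0.5,0,0,0],[-1.2,0,0,0],[-1.6,0,-0.3,0],[-1.8,0,-1.5,0],[-1.9,0,-3,0],[-1.9,0,-5,0],[-1.9,0,-6.5,0],[-2.5,0,-6.6,0],[-3.8,-0.1,-6.6,0],[-5.5,-0.2,-6.6,0],[-7.2,-0.3,-6.6,0],[-8.9,-0.4,-6.6,0]]]'; python3 -m crank '[[[-1.8,-0.1,0,0],[-3.6,-0.2,0,0],[-5.4,-0.3,0,0],[-6.6,-0.38,0,0],[-7.6,-0.4,0,0],[-8.2,-0.4,0,0],[-8.2,-0.4,0,0]]]'; python3 - <<'E'
from h import *
print(totool([.5514,.2747,.1125]),arm.get_state()["ee_rot"])
a=np.radians(-8.35);X=np.array([np.cos(a),np.sin(a)]);Y=np.array([-X[1],X[0]]);o=np.array([.493,.0252])
im,d,W=cloud("scene")
P=masked("tart","scene",W)[0][2];Q=P[P[:,2]>.06];cc,r=cv2.minEnclosingCircle(Q[:,:2].astype(np.float32)*1000);q=np.array(cc)/1000-o;print("tart",q@X,q@Y,r)
for sc,e,P in masked("tartlet0","scene",W)[:4]:
    print(sc,np.median(P,0))
save(im,"s5")
E
```

```text
t: 24.45
eef_pos: [0.5147, 0.0939, 0.2]
ee_rot: [3.141, -0.0, -1.717]
force: [0.5, -0.5, -0.7]
width: 0.0878
gripper_force: 0.0
t: 25.32
eef_pos: [0.5548, 0.2938, 0.1999]
ee_rot: [3.141, -0.0, -1.717]
force: [0.3, -1.0, -0.4]
width: 0.0874
gripper_force: 0.0
[0.77434579 0.02094984 3.49682678] [ 3.14119900e+00 -4.66787235e-04 -1.71650434e+00]
tart 0.006096405676675124 -0.22414675728475345 77.20064544677734
0.95 [0.61815588 0.31985141 0.08659326]
0.72 [0.51510308 0.34147538 0.08673256]
0.6 [0.50077534 0.2219645  0.08694406]
0.58 [0.60294221 0.21119326 0.0867366 ]
```

```bash
python3 -m crank '[[[0.3,0,0,0],[0.65,0.01,0,0],[0.77,0.02,0.3,0],[0.77,0.02,1.2,0],[0.77,0.02,2.1,0],[0.77,0.02,2.8,0],[0.77,0.02,3.3,0],[0.77,0.02,3.48,0],[0.77,0.02,3.48,0]]]'; python3 -m crank '[[[0,0,0,0],[0,0,0,0],[0,0,0,0],[0,0,0,0],[0,0,0,0],[0,0,0,0],[0,0,0,0],[0,0,0,0]]]' 1 40; python3 -m crank '[[[0,0,-0.06,0],[0,0,-0.2,0],[0,0,-0.4,0],[0,0,-0.75,0],[0,0,-1.15,0],[0,0,-1.55,0],[0,0,-2,0],[0,0,-2.45,0],[0,0,-2.8,0],[0,0,-3.1,0],[0,0,-3.22,0],[0,0,-3.24,0]]]'; python3 -c "
from h import *
print(totool([.4931,.0252,.1936]),arm.get_state()['ee_rot'])"
```

```text
t: 26.6
eef_pos: [0.5518, 0.2742, 0.1133]
ee_rot: [-3.141, -0.0, -1.717]
force: [0.4, -0.3, 0.5]
width: 0.0873
gripper_force: 0.0
t: 27.6
eef_pos: [0.5516, 0.2741, 0.1132]
ee_rot: [3.141, -0.0, -1.717]
force: [-0.2, 1.1, 2.2]
width: 0.0133
gripper_force: 40.4
t: 29.1
eef_pos: [0.5516, 0.2742, 0.1943]
ee_rot: [3.141, 0.0, -1.717]
force: [0.2, -1.0, -6.6]
width: 0.0133
gripper_force: 40.0
[10.19359354  0.86236344  0.02591108] [ 3.14149301e+00  3.76411155e-05 -1.71735323e+00]
```

```bash
python3 -m crank '[[[0.1,0,0,0],[0.3,0.02,0,0],[0.6,0.05,0,0],[1,0.1,0,0],[1.5,0.15,0,0],[2.1,0.2,0,0],[2.8,0.26,0,0],[3.5,0.32,0,0],[4.2,0.38,0,0],[4.9,0.44,0,0],[5.6,0.5,0,0],[6.3,0.56,0,0]]]' >/dev/null; python3 -m crank '[[[0.7,0.06,0,0],[1.4,0.12,0,0],[2,0.17,0,0],[2.5,0.22,0,0],[2.9,0.26,0,0],[3.2,0.28,0,0],[3.45,0.29,0,0],[3.65,0.3,0,0],[3.8,0.3,0,0],[3.88,0.3,0,0],[3.9,0.3,0,0],[3.9,0.3,0,0]]]'; python3 -m crank '[[[0,0,0.1,0],[0,0,0.25,0],[0,0,0.4,0],[0,0,0.6,0],[0,0,0.8,0],[0,0,0.95,0],[0,0,1.05,0],[0,0,1.1,0],[0,0,1.1,0]]]'; python3 - <<'E'
from h import *
s=arm.get_state();print(s["eef_pos"],totool([.4931,.0247,.1536]))
im,d,W=cloud("scene");W0=np.load("scene0W.npy")
for w,dz in((W0,0),(W,.0125)):
    for q in [(.5542,.0724),(.5387,-.0368)]:
        m=(np.hypot(w[...,0]-q[0],w[...,1]-q[1])<.042)&(w[...,2]>.118+dz)&(w[...,2]<.14+dz)
        print(np.round(cv2.minEnclosingCircle(w[m][:,:2].astype(np.float32)*1000)[0],1),np.median(w[m][:,2]))
E
```

```text
t: 32.1
eef_pos: [0.4932, 0.0251, 0.1942]
ee_rot: [3.142, 0.0, -1.717]
force: [0.0, 0.8, -6.3]
width: 0.0133
gripper_force: 40.0
t: 33.22
eef_pos: [0.4932, 0.025, 0.1668]
ee_rot: [-3.142, -0.0, -1.717]
force: [-0.9, 0.1, -6.3]
width: 0.0136
gripper_force: 40.0
[0.4932216  0.02501883 0.16676979] [0.0133168  0.00296659 0.52679166]
[554.2  72.4] 0.12805821069461648
[538.7 -36.8] 0.12819545785956304
[556.2  73.5] 0.14064164551574576
[542.  -37.5] 0.14077157993220543
```

```bash
python3 - <<'E'
from h import *
a=np.radians(-8.35);X=np.array([np.cos(a),np.sin(a)]);Y=np.array([-X[1],X[0]]);o=np.array([.4931,.0252])
for c in("scene","top"):
    im,d,W=cloud(c);save(im,c+"6")
    q=W[...,:2]-o;x=q@X;y=q@Y;z=W[...,2]
    for nm,z0,z1,lo,hi in(("up",.119,.128,.09,.108),("low",.036,.057,.1,.116)):
        m=(z>z0)&(z<z1)&(abs(x)<hi)&(abs(y)<hi)
        r=[]
        for v,w in((x,y),(y,x)):
            for s in(-1,1):
                k=m&(v*s>lo)&(abs(w)<.085)
                r.append((int(k.sum()),round(float(np.percentile((v*s)[k],90)),4) if k.sum()>5 else None))
        print(c,nm,r)
i=cv2.imread("pics/scene6.png")[140:320,240:400];cv2.imwrite("pics/s6c.png",cv2.resize(i,(533,600),interpolation=2))
E
```

```text
scene up [(16, 0.0952), (183, 0.1029), (142, 0.0971), (163, 0.1008)]
scene low [(83, 0.1071), (233, 0.1107), (75, 0.1093), (167, 0.1096)]
top up [(59, 0.0988), (46, 0.0996), (224, 0.0971), (0, None)]
top low [(75, 0.111), (0, None), (243, 0.1098), (0, None)]
```

View pics/s6c.png

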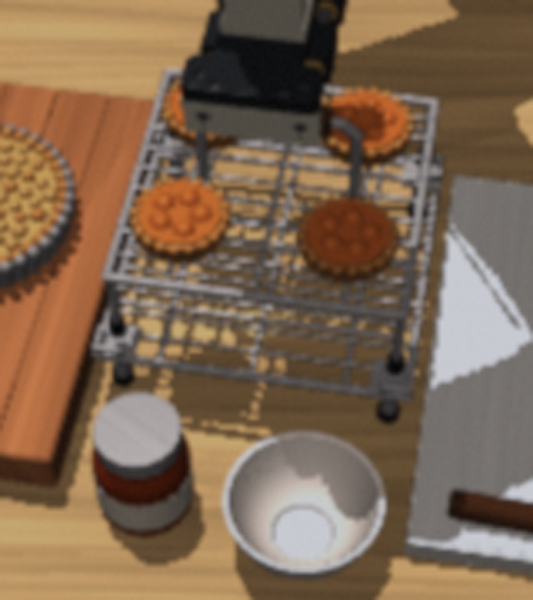

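```bash
python3 - <<'E'
from h import *
a=np.radians(-8.35);X=np.array([np.cos(a),np.sin(a)]);Y=np.array([-X[1],X[0]]);o=np.array([.4931,.0252])
for c in("scene","top"):
  im,d,W1=cloud(c)
  for t,W,dz in(("init",np.load(c+"0W.npy"),0),("now",W1,.0132)):
    q=W[...,:2]-o;x=q@X;y=q@Y;z=W[...,2]-dz
    m=(z>.105)&(z<.1145)&(abs(x)<.112)&(abs(y)<.112)
    r=[]
    for v,w in((x,y),(y,x)):
        for s in(-1,1):
            k=m&(v*s>.088)&(abs(w)<.085)
            r.append((int(k.sum()),*[round(float(p)*1000,1) for p in np.percentile((v*s)[k],[10,50,90])]) if k.sum()>5 else None)
    print(c,t,r)
    if t=="now":
        m=(z<.06)&(z>.036-dz)
E
```

```text
scene init [(96, 92.4, 95.4, 98.4), (212, 95.2, 98.3, 100.7), (159, 91.9, 94.6, 97.4), (198, 92.1, 97.7, 100.8)]
scene now [(21, 91.5, 93.4, 96.5), (206, 97.3, 100.3, 102.6), (157, 91.9, 94.4, 97.2), (196, 91.6, 97.9, 101.0)]
top init [(291, 95.8, 98.4, 101.1), (256, 92.5, 94.9, 97.5), (292, 91.9, 94.7, 97.4), (305, 93.2, 97.9, 101.0)]
top now [(73, 93.7, 96.4, 98.9), (54, 94.7, 97.1, 99.8), (273, 91.7, 94.4, 97.2), None]
```

```bash
python3 -m crank '[[[0.03,0.03,0,0],[0.06,0.06,0,0],[0.08,0.08,0.05,0],[0.08,0.08,0.12,0],[0.08,0.08,0.2,0],[0.08,0.08,0.28,0],[0.08,0.08,0.35,0],[0.08,0.08,0.4,0],[0.08,0.08,0.44,0],[0.08,0.08,0.48,0],[0.08,0.08,0.5,0],[0.08,0.08,0.5,0]]]';  python3 -m crank '[[[0,0,0.02,0],[0,0,0.05,0],[0,0,0.05,0]]]'
```

```text
t: 34.98
eef_pos: [0.4909, 0.0233, 0.1543]
ee_rot: [3.142, -0.0, -1.717]
force: [0.2, 0.6, -5.4]
width: 0.013
gripper_force: 40.0
t: 35.35
eef_pos: [0.4911, 0.0233, 0.1542]
ee_rot: [-3.141, 0.0, -1.717]
force: [-5.5, 1.2, 6.1]
width: 0.0133
gripper_force: 40.0
```

```bash
python3 -m crank '[[[0,0,0,0],[0,0,0,0],[0,0,0,0],[0,0,0,0],[0,0,0,0],[0,0,0,0]]]' 0; python3 -m crank '[[[0,0,-0.2,0],[0,0,-0.7,0],[0,0,-1.4,0],[0,0,-2.4,0],[0,0,-3.6,0],[0,0,-4.8,0],[0,0,-5,0],[-1,2,-5,0],[-2,3,-5,0],[-2,3.5,-5,0],[-2,3.5,-5,0]]]'; python3 - <<'E'
from h import *
a=np.radians(-8.35);X=np.array([np.cos(a),np.sin(a)]);Y=np.array([-X[1],X[0]]);o=np.array([.4931,.0252])
for c in("scene","top"):
    im,d,W=cloud(c);save(im,c+"7")
    q=W[...,:2]-o;x=q@X;y=q@Y;z=W[...,2]
    for nm,z0,z1,lo,hi in(("up",.105,.1145,.088,.112),("low",.036,.057,.1,.116)):
        m=(z>z0)&(z<z1)&(abs(x)<hi)&(abs(y)<hi);r=[]
        for v,w in((x,y),(y,x)):
            for s in(-1,1):
                k=m&(v*s>lo)&(abs(w)<.085)
                r.append((int(k.sum()),round(float(np.percentile((v*s)[k],90))*1000,1)) if k.sum()>5 else None)
        print(c,nm,r)
    for th in("dredger","brush","bowl","jam_jar","tart"):
        P=masked(th,c,W)
        if P: print(th,np.round(np.median(P[0][2],0),3))
i=cv2.imread("pics/scene7.png")[130:340,130:490];cv2.imwrite("pics/s7c.png",cv2.resize(i,(800,467),interpolation=2))
E
```

```text
t: 36.1
eef_pos: [0.491, 0.0233, 0.153]
ee_rot: [-3.142, -0.0, -1.717]
force: [-1.6, 0.2, -0.6]
width: 0.0674
gripper_force: 0.0
t: 37.48
eef_pos: [0.4111, 0.0856, 0.2784]
ee_rot: [-3.141, 0.001, -1.716]
force: [0.7, 0.3, 1.0]
width: 0.0873
gripper_force: 0.0
scene up [(89, 98.4), (221, 100.9), (169, 99.3), (191, 99.2)]
scene low [(44, 107.6), (233, 110.9), (77, 109.3), (173, 109.5)]
dredger [ 0.632 -0.229  0.116]
brush [0.704 0.263 0.021]
bowl [0.687 0.046 0.023]
jam_jar [ 0.69  -0.056  0.075]
tart [ 0.474 -0.196  0.069]
top up [(182, 101.0), (257, 97.7), (312, 99.4), (105, 99.3)]
top low [(137, 111.0), (67, 108.5), (193, 109.9), (34, 110.2)]
dredger [ 0.609 -0.228  0.126]
brush [0.698 0.261 0.021]
bowl [0.705 0.049 0.021]
jam_jar [ 0.662 -0.057  0.083]
tart [ 0.462 -0.197  0.069]
```

View pics/s7c.png

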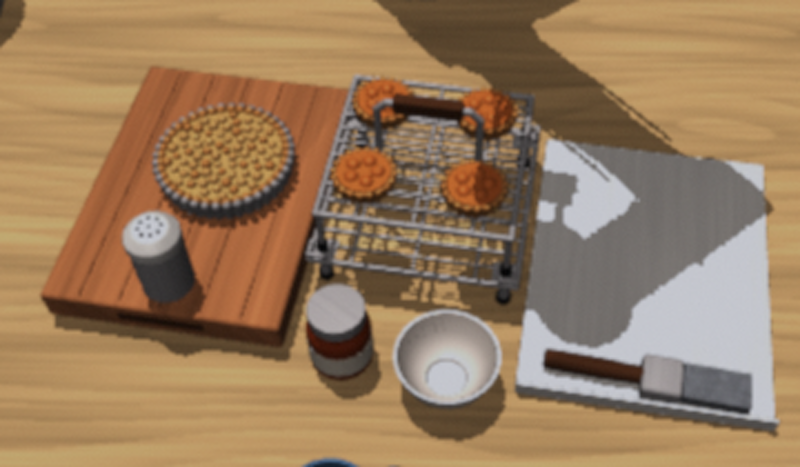

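The picture shows the tart wholly on the block (225,160). The upper rack is centred on the lower one with its four tartlets, and the dredger, brush, bowl and jar are where they were. I am handing in.

```bash
python3 -c "
from station import arm
print(arm.job_done())"
```

```text
the job is handed in; nothing more can be done
None
```

I handed the job in at about 37 s: the tart is fully on the block, slid there without lifting, the upper rack with its four tartlets is back on the lower rack inside the corner guards, and the dredger, brush, bowl and jar have not moved; a first push passed over the tart without moving it because the open fingertips sat too high, and the second, lower one worked.

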